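# Mesh a safe hinge and drive its pin home

## Task

Put the safe hinge together: lower the loose hinge leaf onto the vice so that all its knuckles drop into the gaps between the knuckles of the clamped leaf and it lies flat on the jaws, then push the iron hinge pin right through the barrel until its square head sits against the end knuckle. The clamped leaf may stand up to a centimetre along the jaws from where you expect it, so feel for the gaps and push gently, never with more than 30 N. Leave the other things on the cart where they are.

Things in the scene. Friction and masses are not known exactly. Their poses are not given: they have to be found in the camera images.
- vise: Fixed drill-press vice, jaws 100 mm wide (y -50 to +50), a hinge leaf clamped upright in it. Origin on the cart top under the middle of the jaws; x across the jaws, y along them and along the barrel, z up. Jaw tops at z = 62 mm; the fixed jaw's flat top runs from x = -70 to -4 mm; moving jaw, screw and tommy bar lie towards +x, out to x = +167 mm.
- barrel (a point): Nominal middle of the clamped leaf's barrel (vice frame 0, 0, 72 mm). The leaf shows six knuckles above the jaws: tubes along y, 20 mm outside, 12 mm bore, each 10 mm long, 22 mm between centres, so five 12 mm gaps; 120 mm overall. It was clamped tight by eye: really up to 9 mm either way along y from this point (not measured: see or feel it); x and z are true.
- leaf: Loose cranked steel hinge leaf, about 0.45 kg, lying flat. Origin at underside height below the middle of its barrel. Five knuckles (tubes along y, 20 mm outside, 12 mm bore, 10.4 mm long) at y = -44, -22, 0, 22, 44 mm, axis at x = 0, z = 10 mm. Plate 6 mm thick from x = -13 to -60 mm, 98 mm long, underside z = 0. Home: frame turned as the vice's, plate on the fixed jaw, origin at vice z = 62 mm.
- leaf_flange (a point): Grip point on the loose leaf's turned-up flange (leaf frame -56, 0, 38 mm). The flange is 8 mm thick in x, 64 mm long in y, and stands from z = 0 to 50 mm. Meshed, each knuckle has 0.8 mm play either side in its gap; not meshed, the leaf rides on the clamped knuckles, 19 mm above home.
- leaf_bore (a point): Middle of the loose leaf's bore axis (x = 0, y = 0, z = 10 mm in the leaf frame).
- pin: Dull iron hinge pin, about 0.12 kg, lying on the cart. Origin on its axis at the seating face of the head; +x runs along the shank to the nose. Shank 10 mm diameter, 124 mm long, the last 8 mm a bullet nose; square head 14 x 14 mm, from x = 0 to -28 mm. Lying, the head's axis is 7 mm up and the shank dips 0.017 rad to the nose. 1 mm clearance all round in the bores; fits from either end.
- pin_mid (a point): Point on the pin's axis 60 mm from the seating face of the head towards the nose: it lies at the middle of the clamped leaf when the head is seated.
- pin_tray: Bystander: red plastic pin tray, 90 x 150 x 22 mm, origin under its centre.
- key_blank: Bystander: copper key blank, 60 mm long, lying flat, origin at its underside.
- euro_cylinder: Bystander: brass profile lock cylinder, 64 x 17 x 33 mm, origin under its centre.
- follower: Bystander: plain headless brass rod (plug follower), 13 mm diameter, 110 mm long: too thick for the hinge; origin under its middle.
- padlock: Bystander: brass padlock standing on its body, 50 x 26 x 72 mm, origin under its centre.
- driver: Bystander: screwdriver, 190 mm long.
- oil: Bystander: small white oil bottle, 36 mm diameter, 95 mm high, origin under its centre.
Not all that is in view belongs to the job. There is more than one size of the pin; the one meant has the size given above.

How it is judged:
By the outcome, as a careful person would: the job done as asked, in the order asked, and still so for the second after the job is handed in, with the robot touching nothing.
It also fails if it takes over 72 s, if anything falls off the work surface, if the arm or the gripper's body presses on something with over 40 N, if the wrist force passes 120 N, or if a joint passes its speed limit or range.

## Robot

A 7-joint arm with a two-finger parallel gripper is mounted at the origin on the work surface. World frame = base frame: x ahead of the robot, y to its left, z up, the work surface at z = 0. Lengths are in m, angles in rad, forces in N, time in s.
With the tool pointing down it reaches from about 0.425 to 0.875 m from the base axis. Payload 4.7 kg.
Tool frame: the origin (TCP) lies midway between the tips of the shut fingers; the grasp point (between the pads) lies arm.hold_point_z behind it (arm.hold_point_z is the distance from the TCP to the grasp point, in m); z points along the fingers, y is the line along which they close (so a half turn about z gives the same grasp; the last joint's range is limited). The gripper opens to 87 mm and grips with 3 to 60 N. Pads are 19 mm wide; open, the fingers measure 117 mm over their backs; the gripper's body (75 mm by 190 mm) begins 51 mm behind the grasp point.
Start: joints at [1.311, 0.321, -0.07, 1.45, 0.023, 1.371, -0.057], TCP at [0.176, -0.626, 0.223] pointing down, gripper open.
Joint ranges: [-2.86, 2.86], [-0.3, 2.09], [-1.38, 1.24], [0.06, 2.45], [-1.56, 4.7], [0.09, 2.05], [-2.69, 2.69]. Speed limits (rad/s): [2.57, 2.57, 3.14, 3.14, 3.14, 3.14, 3.14].

## Interface

Orientations are given as a rotation vector (axis times angle).
In Python, from bench import sensors, viewer, workorder, arm gives the robot as it stands.
- The arm moves only by the tool play_rows, never from a script. Its arguments are lists of equal length, an entry for each row: "linear": the shift along the tool's x, y, z in m, a list of three; "yaw": the turn about the tool's z in rad. In form: {"linear": [[x, y, z], ...], "yaw": [yaw, ...]}. A call has 1 to 12 rows; each row shifts and turns the commanded pose from where the row before left it, along the tool's axes as they then stand; what a row does not reach is not made up. A row lasts 1/12 s, in which the tool goes at most 41.7 mm and 7.16 degrees, less where a joint would pass 70% of its speed; a pose out of reach is approached as far as the arm can. A call is refused whole if a number of a shift passes 0.0417 or a number of a turn 0.125, either way. A call with a gripper value outside its range is refused whole. "gripper" is the closure in counts, from 0 (fully open) to 255 (shut), set as the call begins (left out, the last holds). The fingers move at their own pace and stop on an object; the grip force is fixed at half the most. Time passes only in rows, so rows that do not move let the fingers close. It gives the time, the measured TCP pose, the force, the opening and the grip force at its end, in the units of the state.
- sensors.read_state(): the state, without advancing time (a new reading comes with each control period).
- viewer.snapshot(name): name is "side" or "top"; returns a dict with "color" (420x560x3 uint8, blue, green, red), "vfov" (degrees; the focal length in pixels is half the picture's height over the tangent of half this angle, whatever the lens; pixels are square), "cx", "cy" (the principal point, pixels), "distortion" ([k1, k2, p1, p2, k3] as OpenCV has them; the pictures are not rectified), "R" (3x3) and "t" (3): a world point X has camera coordinates R X + t. Camera axes: x right, y down, z forward; pixel columns grow to the right and rows downward; lengths in m; the calibration is good to about 2 mm. A picture is of the moment at which its call begins. There is no depth.
- workorder.job_done(): hands the job in; it is judged then, once.
Trained networks look in the newest picture that a camera, given by its name, has taken for a name from the list of things; names that differ only in an ending like _2 or _b are one class to them, and where a whole thing is asked for, a point or a joint stands for the part that bears it (a point fixed in the world has none). Each returns a list of dicts, best first, with "p" (0 to 1); they miss things now and then, are a little off and sometimes report something else, mostly with a low value. They report only what shows in the picture. A call takes as long as a camera call. They do not tell look-alikes from the thing itself.
- viewer.masks_of(camera, query): "mask" (420x560 bool, what is visible of it) and "centre" ([column, row] in pixels, amid what is visible of it).
- viewer.pinpoint(camera, query): "centre" ([column, row] in pixels: a listed point, or the origin of a listed thing).
The state is a dict: "time_s": time; "joint_positions": joint angles; "qvel": joint speeds; "joint_efforts": joint torques, N m; "tcp_pos": TCP position; "orientation": TCP orientation; "contact_force": force on the tool from outside, world axes, zero at the start; "ft_torque": the same for the moment, N m; "gripper_width": opening from 0.0 (shut) to 1.0 (fully open); "finger_force": force on a finger pad.
Only numpy, scipy, OpenCV 4.12 (cv2) and the standard library are available. Lean on these libraries where they do the work, as an engineer would, in place of code of your own. Each camera call takes 0.05 s, during which the arm holds its last target. There are 200 camera calls.

## Working session

There is one attempt and no reset: what is moved stays moved. The work goes in short steps, Python scripts to look and compute and a tool call to move; the robot and the scene stay as the last step left them, time stands still between calls to the robot, and variables do not carry over. Pictures are saved under pics/ and viewed, at most 10 in all, crops included, and the job is handed in when it is done.

Besides the shell and the picture viewer there is one more tool, called after "Call:" as name([rows], argument=value, ...), one row to a line, values as JSON. play_rows: Moves the arm, as the interface text tells. Its arguments: {"type":"object","properties":{"linear":{"type":"array","items":{"type":"array","items":{"type":"number"}}},"yaw":{"type":"array","items":{"type":"number"}},"gripper":{"type":"number"}},"required":["linear","yaw"]}

```bash
mkdir -p pics; ls
cat > h.py <<'E'
import numpy as np,cv2,json
from bench import sensors,viewer,workorder,arm
def K(s):
    f=s["color"].shape[0]/2/np.tan(np.radians(s["vfov"])/2)
    return np.array([[f,0,s["cx"]],[0,f,s["cy"]],[0,0,1.]])
def ray(s,px):
    n=cv2.undistortPoints(np.array([[px]],float),K(s),np.array(s["distortion"],float))[0,0]
    R=np.array(s["R"]);return -R.T@np.array(s["t"]),R.T@np.array([n[0],n[1],1])
def onz(s,px,z):
    o,d=ray(s,px);return o+d*(z-o[2])/d[2]
def tri(l):
    A=0;b=0
    for s,p in l:
        o,d=ray(s,p);d=d/np.linalg.norm(d);P=np.eye(3)-np.outer(d,d);A=A+P;b=b+P@o
    X=np.linalg.solve(A,b)
    return X,[np.round(proj(s,X)-p,1) for s,p in l]
def proj(s,X):
    return cv2.projectPoints(np.array([X],float),cv2.Rodrigues(np.array(s["R"]))[0],np.array(s["t"],float),K(s),np.array(s["distortion"],float))[0][0,0]
E
python3 - <<'E'
from h import *
print(arm.hold_point_z,sensors.read_state())
for c in("side","top"):
    s=viewer.snapshot(c);cv2.imwrite(f"pics/{c}0.png",s["color"])
    print(c,-np.array(s["R"]).T@s["t"],s["vfov"])
    for q in"vise barrel leaf leaf_flange leaf_bore pin pin_mid follower".split():
        print(q,[(np.round(r["centre"],1).tolist(),round(r["p"],2)) for r in viewer.pinpoint(c,q)[:4]])
E
```

```text
pics
0.0187 {'time_s': 0.0, 'joint_positions': array([ 1.31109743,  0.32180386, -0.07011352,  1.45168122,  0.02260809,
        1.37080831, -0.05690721]), 'qvel': array([ 0.0005758 ,  0.00111543, -0.00064914,  0.00020946, -0.00037418,
        0.00234863, -0.00081466]), 'joint_efforts': array([ 1.17017862e-03, -4.91285348e+01, -4.03574500e-01, -3.12524235e+01,
       -6.42375438e-02,  4.35809931e-02,  1.84777609e-04]), 'tcp_pos': array([ 0.17556805, -0.62525675,  0.22147106]), 'orientation': array([-3.11032663e+00, -4.28565234e-01,  5.62692878e-04]), 'contact_force': array([0.17094275, 0.31752384, 0.26700206]), 'ft_torque': array([ 0.00597474,  0.01768174, -0.09419532]), 'finger_force': 0.0, 'gripper_width': 1.0016968198526226}
side [0.21284001 0.98058061 1.08045033] 43.00403776941781
vise [([258.5, 212.6], 0.79), ([147.1, 263.8], 0.39), ([238.4, 154.8], 0.18)]
barrel [([254.5, 195.1], 0.74)]
leaf [([299.2, 157.3], 0.83)]
leaf_flange []
leaf_bore [([298.1, 160.9], 0.81)]
pin [([242.1, 362.1], 0.67), ([353.4, 360.5], 0.61), ([230.1, 308.2], 0.52)]
pin_mid [([367.4, 332.8], 0.93), ([277.8, 382.5], 0.6), ([240.1, 292.7], 0.49)]
follower [([293.0, 308.8], 0.46)]
top [0.31000542 0.02672436 1.76548735] 43.418901093678656
vise [([286.7, 183.1], 0.73), ([353.5, 144.5], 0.29)]
barrel [([289.8, 174.6], 0.81)]
leaf [([204.9, 240.7], 0.62), ([365.4, 194.0], 0.56)]
leaf_flange [([358.7, 205.1], 0.74), ([187.2, 193.1], 0.33), ([205.2, 240.8], 0.21)]
leaf_bore [([204.0, 198.9], 0.69), ([363.0, 197.4], 0.58)]
pin [([190.3, 195.7], 0.67), ([365.9, 192.7], 0.58), ([150.1, 217.3], 0.52), ([173.5, 285.8], 0.51)]
pin_mid [([198.8, 293.9], 0.72), ([146.0, 241.9], 0.7), ([206.8, 198.8], 0.66)]
follower [([206.7, 240.6], 0.53), ([293.4, 174.6], 0.41)]
```

Run:
```python
import cv2
a=cv2.imread("pics/side0.png")[110:420,90:490]
cv2.imwrite("pics/side0c.png",cv2.resize(a,None,fx=1.9,fy=1.9,interpolation=3))
a=cv2.imread("pics/top0.png")[110:330,120:420]
cv2.imwrite("pics/top0c.png",cv2.resize(a,None,fx=2.6,fy=2.6,interpolation=3))
```

```text
(no output)
```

View pics/side0c.png

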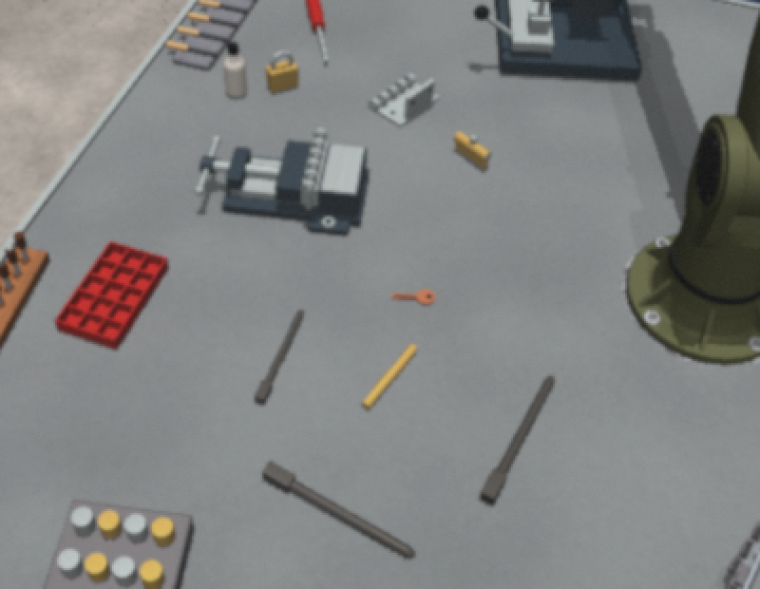

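View pics/top0c.png

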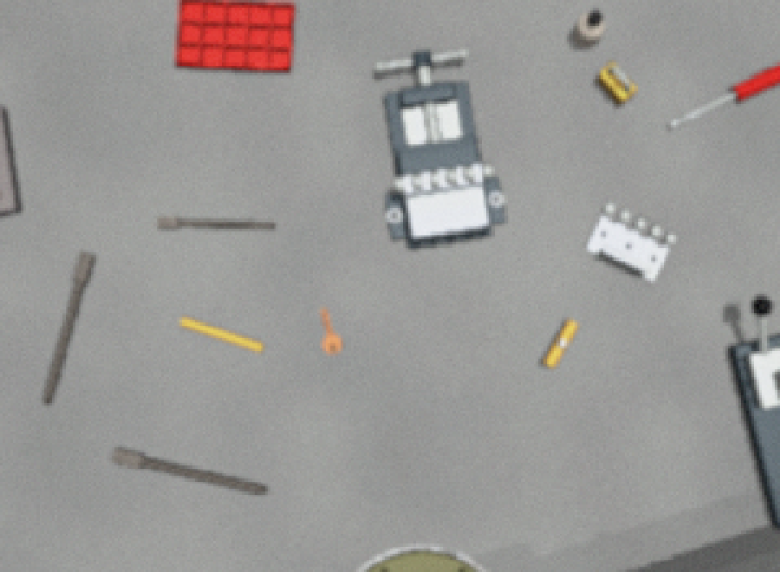

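The side view shows the vice around (258,205), the leaf around (300,160) and three iron pins. In the top view the shortest pin runs from about (182,195) to (225,197). It is about 150 mm long and the other two about 195 mm, so it is the one meant. Next I'll enlarge the vice and leaf.

Run:
```python
from h import *
import pickle
S={}
for c in("side","top"):
    l=[viewer.snapshot(c) for _ in range(4)];s=l[0]
    s["color"]=np.mean([x["color"] for x in l],0).astype(np.uint8);S[c]=s
pickle.dump(S,open("S.pkl","wb"))
def crop(c,x,y,w=66,h=50,k=6):
    return cv2.resize(S[c]["color"][y:y+h,x:x+w],None,fx=k,fy=k,interpolation=cv2.INTER_CUBIC)
g=np.vstack([np.hstack([crop("top",258,150),crop("top",338,180)]),np.hstack([crop("side",222,172),crop("side",276,140)])])
cv2.imwrite("pics/c4.png",g)
# pins
for c,(x0,y0,x1,y1) in dict(top=(172,185,234,206),side=(215,268,255,325)).items():
    g=cv2.cvtColor(S[c]["color"][y0:y1,x0:x1],cv2.COLOR_BGR2GRAY).astype(float)
    m=g<np.median(g)-22
    n,lab,st,ce=cv2.connectedComponentsWithStats(m.astype(np.uint8));i=1+np.argmax(st[1:,4])
    ys,xs=np.nonzero(lab==i);print(c,np.median(g),cv2.minAreaRect(np.c_[xs+x0,ys+y0].astype(np.float32)))
    P=np.c_[xs+x0,ys+y0];mu=P.mean(0);d=np.linalg.svd(P-mu,full_matrices=0)[2][0];t=(P-mu)@d
    print(mu+d*(t.min()-.5),mu+d*(t.max()+.5),[np.round(onz(S[c],mu+d*q,.007),4) for q in(t.min()-.4,t.max()+.4)])
```

```text
top 158.0 ((203.0, 196.0), (4.0, 44.0), 90.0)
[180.47962989 195.48491141] [225.52603152 196.10144035] [array([0.521 , 0.3502, 0.007 ]), array([0.5223, 0.1999, 0.007 ])]
side 141.0 ((237.50003051757812, 298.0000305175781), (7.155416965484619, 55.007266998291016), 26.56505012512207)
[248.89970542 272.40107558] [225.15574734 323.15705948] [array([0.5184, 0.199 , 0.007 ]), array([0.5195, 0.3581, 0.007 ])]
```

View pics/c4.png

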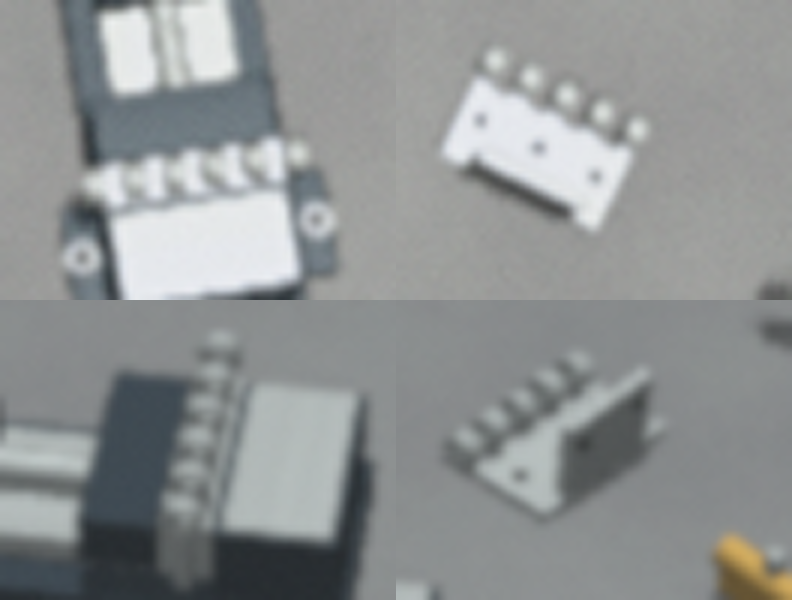

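The enlarged views show the knuckles, jaw corners and flange clearly, so I'll fit poses to these hand-picked features.

```bash
cat > fit.py <<'E'
from h import *
from scipy.optimize import least_squares
def P(panel,u,v):  # panel px -> image px
    ox,oy,bx,by={"tv":(0,0,258,150),"tl":(396,0,338,180),"sv":(0,300,222,172),"sl":(396,300,276,140)}[panel]
    return np.array([(u-ox+.5)/6-.5+bx,(v-oy+.5)/6-.5+by])
def fit(S,obs,x0,nb=0):
    def X(p,q):
        c,s=np.cos(p[3]),np.sin(p[3]);q=np.array(q[:3])+np.array([0,p[4]*q[3],0])
        return np.array([p[0]+c*q[0]-s*q[1],p[1]+s*q[0]+c*q[1],p[2]+q[2]])
    def r(p):
        p=np.append(p,[0])[:5] 
        return np.concatenate([proj(S["top" if n[0]=="t" else "side"],X(p,q))-P(n,u,v) for n,u,v,q in obs])
    o=least_squares(r,x0,loss="soft_l1");print(np.round(o.x,4),"cost",o.cost);print(np.round(r(o.x).reshape(-1,2),1).tolist());return o.x
E
python3 - <<'E'
from fit import *
import pickle
S=pickle.load(open("S.pkl","rb"))
m=1e-3
vo=[("tv",93,187,(0,55*m,79*m,1)),("tv",299,152,(0,-55*m,79*m,1)),
 ("sv",222,341,(0,-55*m,74*m,1)),("sv",186,580,(0,60*m,68*m,1)),
 ("sv",364,392,(-70*m,-50*m,62*m,0)),("sv",332,543,(-70*m,50*m,62*m,0)),("sv",220,527,(-4*m,50*m,62*m,0)),
 ("tv",108,208,(-4*m,50*m,62*m,0)),("tv",292,182,(-4*m,-50*m,62*m,0)),("tv",121,301,(-70*m,50*m,62*m,0)),("tv",303,285,(-70*m,-50*m,62*m,0))]
fit(S,vo,[.6,.03,0,.1,0])
ys=[44,22,0,-22,-44]
lo=[("tl",396+u,v,(0,y*m,18*m,0)) for (u,v),y in zip([(99,60),(137,78),(173,97),(207,113),(242,130)],ys)]
lo+=[("sl",u,v,(0,y*m,11*m,0)) for (u,v),y in zip([(470,440),(498,415),(525,395),(553,375),(580,358)],ys)]
lo+=[("sl",548,518,(-60*m,49*m,3*m,0)),("sl",560,433,(-60*m,32*m,50*m,0)),("sl",652,370,(-60*m,-32*m,50*m,0))]
fit(S,lo,[.53,-.23,0,-.4])
a=[180.5,195.5],[225.5,196.1];b=[225.2,323.2],[248.9,272.4]
for i in(0,1):print(tri([(S["top"],a[i]),(S["side"],b[i])]))
E
```

```text
[ 5.763e-01 -1.450e-02  0.000e+00  1.847e-01 -3.000e-04] cost 17.903418810802556
[[0.4, 0.2], [-0.4, 0.7], [-0.2, 1.6], [-0.7, -7.9], [0.5, 0.1], [1.4, 0.0], [-4.3, 0.1], [-0.4, -1.5], [-0.9, -2.0], [0.7, 2.8], [0.7, 0.6]]
[ 0.5314 -0.2705  0.0078 -0.4558] cost 5.9290882730017
[[0.4, 0.3], [-0.1, 0.3], [-0.2, 0.1], [0.0, 0.5], [0.1, 0.7], [-1.0, -0.4], [-0.8, 0.6], [-0.5, 0.8], [-0.4, 1.0], [-0.2, 0.7], [-0.8, -1.4], [1.8, -1.7], [0.5, -0.7]]
(array([ 0.52225864,  0.35240963, -0.00340162]), [array([-0., -0.]), array([0., 0.])])
(array([0.52029321, 0.19918455, 0.00745972]), [array([0.1, 0.6]), array([-0.8, -0.1])])
```

```bash
cat > ov.py <<'E'
from h import *
import pickle,sys
def tr(p,q):
    c,s=np.cos(p[3]),np.sin(p[3]);return np.array([p[0]+c*q[0]-s*q[1],p[1]+s*q[0]+c*q[1],p[2]+q[2]])
m=1e-3
def boxl(x0,x1,y0,y1,z):return [np.array(a)*m for a in[(x0,y0,z),(x1,y0,z),(x1,y1,z),(x0,y1,z),(x0,y0,z)]]
def ring(y,z0=72):return [np.array((10*np.cos(t),y,z0+10*np.sin(t)))*m for t in np.linspace(0,2*np.pi,25)]
def draw(S,c,x,y,items,w=66,h=50,k=6,dx=0):
    g=cv2.resize(S[c]["color"][y:y+h,x:x+w],None,fx=k,fy=k,interpolation=cv2.INTER_CUBIC)
    for p,poly,col in items:
        pts=np.array([(proj(S[c],tr(p,q))-[x,y]+.5)*k-.5 for q in poly])
        cv2.polylines(g,[np.round(pts).astype(int)],False,col,1,cv2.LINE_AA)
    return g
E
python3 - <<'E'
from fit import *
from ov import *
S=pickle.load(open("S.pkl","rb"))
vo=[("tv",93,187,(0,55*m,79*m,1)),("tv",299,152,(0,-55*m,79*m,1)),
 ("sv",222,341,(0,-55*m,76*m,1)),
 ("sv",364,392,(-70*m,-50*m,62*m,0)),("sv",332,543,(-70*m,50*m,62*m,0)),
 ("tv",121,301,(-70*m,50*m,62*m,0)),("tv",303,285,(-70*m,-50*m,62*m,0))]
v=fit(S,vo,[.6,.03,0,.1,0]);dy=v[4]*1e3
print(dy)
it=[(v,boxl(-70,-4,-50,50,62),(0,0,255))]+[(v,ring(22*i-55+dy+e),(0,200,0) if e<0 else (255,0,0)) for i in range(6) for e in(-5,5)]
g=np.hstack([draw(S,"top",258,150,it),draw(S,"side",222,172,it)])
l=np.array([.5314,-.2705,0.0,-.4558]);it=[(l,boxl(-60,-13,-49,49,6),(0,0,255)),(l,boxl(-60,-52,-32,32,50),(0,0,255))]+[(l,ring(22*i-44+e,10),(0,200,0)) for i in range(5) for e in(-5,5)]
g=np.vstack([g,np.hstack([draw(S,"top",338,180,it),draw(S,"side",276,140,it)])])
cv2.imwrite("pics/ov1.png",g)
E
```

```text
[ 0.5787 -0.0137  0.0025  0.1591 -0.0012] cost 1.806500122683032
[[0.4, -1.1], [-0.2, 0.2], [-0.5, 0.3], [0.1, -0.1], [-0.1, -0.2], [-0.1, 1.7], [0.0, 0.2]]
-1.218574962756744
```

View pics/ov1.png

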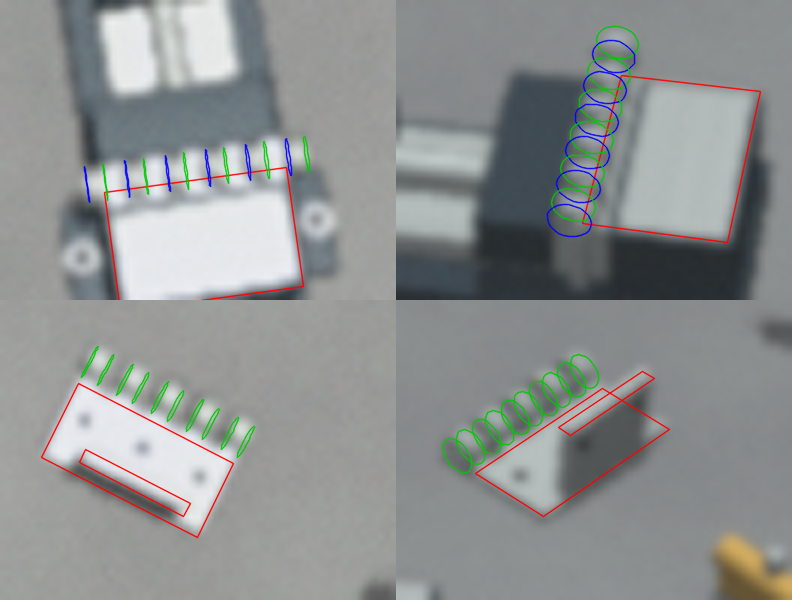

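Run:
```python
import cv2,numpy as np
a=cv2.imread("pics/top0.png");b=cv2.imread("pics/side0.png")
cv2.imwrite("pics/full.png",cv2.resize(np.vstack([a[150:,280:],b[:270,280:]]),None,fx=1.1,fy=1.1))
```

```text
(no output)
```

View pics/full.png

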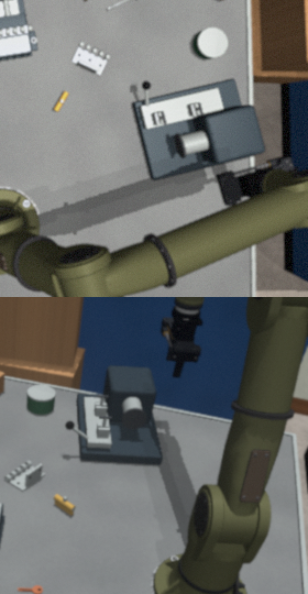

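```bash
cat > plan.py <<'E'
from h import *
from scipy.spatial.transform import Rotation as Ro
def psi(st):
    x=Ro.from_rotvec(st["orientation"]).as_matrix()[:,0];return np.arctan2(x[1],x[0])
def plan(wps,p=None,a=None,vmax=.04):
    """wps: list of (x,y,z,psi,minrows). Rows in tool axes."""
    st=sensors.read_state()
    if p is None:p=np.array(st["tcp_pos"])
    if a is None:a=psi(st)
    L=[];Y=[]
    for x,y,z,ps,n in wps:
        q=np.array([x,y,z]);n=max(n,int(np.ceil(np.linalg.norm(q-p)/vmax)),int(np.ceil(abs(ps-a)/.115)))
        for i in range(n):
            d=(q-p)/(n-i);c,s=np.cos(a),np.sin(a)
            l=np.round([c*d[0]+s*d[1],s*d[0]-c*d[1],-d[2]],4);w=round(-(ps-a)/(n-i),4)
            p=p+np.array([c*l[0]+s*l[1],s*l[0]-c*l[1],-l[2]]);a=a-w;L.append(l.tolist());Y.append(w)
    for i in range(0,len(L),12):print(json.dumps({"linear":L[i:i+12],"yaw":Y[i:i+12]}))
    print(len(L),"end",p,a)
def show():
    st=sensors.read_state();print("t",round(st["time_s"],2),"tcp",np.round(st["tcp_pos"],4),"rv",np.round(st["orientation"],3),"psi",round(psi(st),4),"F",np.round(st["contact_force"],1),"w",round(st["gripper_width"],3),"g",np.round(st["finger_force"],1),"j",np.round(st["joint_positions"],2))
E
python3 - <<'E'
from plan import *
plan([(.1756,-.6253,.43,.2739,1),(.4811,-.2459,.43,1.115,1),(.4811,-.2459,.12,1.115,1)])
E
```

```text
{"linear": [[-0.0, -0.0001, -0.0346], [-0.0, -0.0001, -0.0346], [-0.0, -0.0001, -0.0346], [-0.0, -0.0001, -0.0345], [-0.0, -0.0001, -0.0346], [-0.0, -0.0, -0.0345], [0.0305, -0.0217, -0.0], [0.0319, -0.0197, -0.0], [0.0331, -0.0176, -0.0], [0.0341, -0.0155, -0.0], [0.0351, -0.0132, -0.0], [0.0358, -0.0109, -0.0]], "yaw": [-0.0, -0.0, -0.0, -0.0, -0.0, -0.0001, -0.0647, -0.0647, -0.0647, -0.0647, -0.0647, -0.0647]}
{"linear": [[0.0365, -0.0086, -0.0], [0.037, -0.0062, -0.0], [0.0373, -0.0038, -0.0], [0.0374, -0.0014, -0.0], [0.0374, 0.001, -0.0], [0.0373, 0.0035, -0.0], [0.037, 0.0059, -0.0], [0.0, -0.0, 0.0387], [0.0, -0.0, 0.0388], [0.0, -0.0, 0.0387], [0.0, -0.0, 0.0388], [0.0, -0.0, 0.0387]], "yaw": [-0.0647, -0.0647, -0.0647, -0.0647, -0.0647, -0.0647, -0.0647, 0.0, 0.0, 0.0, 0.0, 0.0]}
{"linear": [[0.0, -0.0, 0.0388], [0.0, -0.0, 0.0387], [0.0, -0.0, 0.0388]], "yaw": [0.0, 0.0, 0.0]}
27 end [ 0.48110338 -0.24594855  0.11999367] 1.115025718632209
```

Call:
play_rows([
  [0, 0, -0.035],
  [0, 0, -0.035],
  [0, 0, -0.035],
  [0, 0, -0.035],
  [0, 0, -0.035],
  [0, 0, -0.034],
  [0.0305, -0.0217, 0],
  [0.032, -0.0197, 0],
  [0.033, -0.0176, 0],
  [0.034, -0.0155, 0],
  [0.035, -0.013, 0],
  [0.036, -0.011, 0],
], yaw=[0, 0, 0, 0, 0, 0, -0.065, -0.065, -0.065, -0.065, -0.065, -0.065], gripper=155)

```text
time_s: 2.3
tcp_pos: [0.3175, -0.4491, 0.4318]
orientation: [2.968, 1.028, -0.0]
contact_force: [0.5, -0.3, 0.8]
gripper_width: 0.395
finger_force: 0.0
```

Call:
play_rows([
  [0.0365, -0.0086, 0],
  [0.037, -0.006, 0],
  [0.037, -0.004, 0],
  [0.037, -0.0014, 0],
  [0.037, 0.001, 0],
  [0.037, 0.0035, 0],
  [0.037, 0.006, 0],
  [0, 0, 0.039],
  [0, 0, 0.039],
  [0, 0, 0.039],
  [0, 0, 0.039],
  [0, 0, 0],
], yaw=[-0.065, -0.065, -0.065, -0.065, -0.065, -0.065, -0.065, 0, 0, 0, 0, 0])

```text
time_s: 3.3
tcp_pos: [0.4749, -0.2451, 0.2669]
orientation: [-2.651, -1.661, 0.012]
contact_force: [-1.3, 0.6, -0.8]
gripper_width: 0.393
finger_force: 0.0
```

Run:
```python
from plan import *
show()
plan([(.4811,-.2459,.12,1.115,1),(.4811,-.2459,.0195,1.115,5)])
```

```text
t 3.3 tcp [ 0.4749 -0.2451  0.2669] rv [-2.651 -1.661  0.012] psi 1.119 F [-1.3  0.6 -0.8] w 0.393 g 0.0 j [ 0.86  0.09 -0.47  1.64  0.04  1.43 -0.06]
{"linear": [[0.0005, 0.0015, 0.0367], [0.0005, 0.0015, 0.0367], [0.0005, 0.0015, 0.0367], [0.0005, 0.0014, 0.0368], [-0.0, 0.0, 0.0201], [-0.0, 0.0, 0.0201], [-0.0, 0.0, 0.0201], [-0.0, 0.0, 0.0201], [-0.0, 0.0, 0.0201]], "yaw": [0.001, 0.001, 0.001, 0.001, 0.0, 0.0, 0.0, 0.0, 0.0]}
9 end [ 0.48107674 -0.2458507   0.01949702] 1.1150300155923838
```

Call:
play_rows([
  [0, 0, 0.038],
  [0, 0, 0.038],
  [0, 0, 0.038],
  [0, 0, 0.038],
  [0, 0, 0.038],
  [0, 0, 0],
  [0, 0, 0],
  [0, 0, 0],
], yaw=[0, 0, 0, 0, 0, 0, 0, 0])

```text
time_s: 3.97
tcp_pos: [0.4822, -0.2483, 0.0889]
orientation: [2.66, 1.665, 0.004]
contact_force: [0.4, -0.3, 0.6]
gripper_width: 0.392
finger_force: 0.0
```

Run:
```python
from plan import *
from ov import *
show()
S={c:viewer.snapshot(c) for c in("side","top")}
l=np.array([.5314,-.2705,0.0,-.4558]);it=[(l,boxl(-60,-13,-49,49,6),(0,0,255)),(l,boxl(-60,-52,-32,32,50),(0,0,255))]
st=sensors.read_state();a=psi(st);c=st["tcp_pos"]
for w in(-.017,.017):
    p=c+w*np.array([np.sin(a),-np.cos(a),0]);it.append((np.zeros(4),[p,p+[0,0,.03]],(0,255,0)))
cv2.imwrite("pics/g1.png",np.hstack([draw(S,"top",338,180,it),draw(S,"side",276,130,it)]))
plan([(.4811,-.2459,.0195,1.115,5)])
```

```text
t 3.97 tcp [ 0.4822 -0.2483  0.0889] rv [2.66  1.665 0.004] psi 1.1186 F [ 0.4 -0.3  0.6] w 0.392 g 0.0 j [ 0.84  0.23 -0.46  1.87  0.12  1.07 -0.12]
{"linear": [[0.0003, -0.0004, 0.0139], [0.0004, -0.0005, 0.014], [0.0003, -0.0004, 0.0139], [0.0004, -0.0005, 0.014], [0.0003, -0.0004, 0.0139]], "yaw": [0.0007, 0.0007, 0.0007, 0.0007, 0.0008]}
5 end [ 0.48112308 -0.24592512  0.01954044] 1.1149741877421842
```

View pics/g1.png

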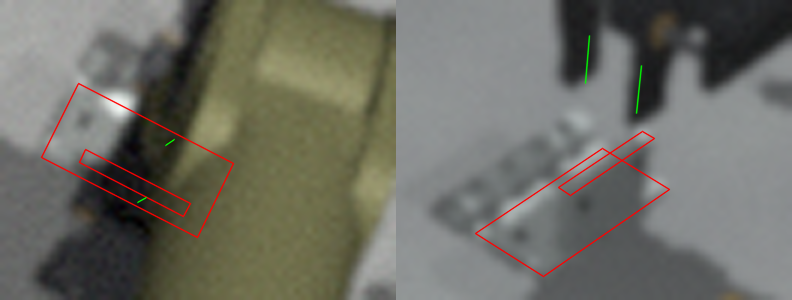

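The tips straddle the flange in both views, so I'll descend and grip.

Call:
play_rows([
  [0.0005, -0.0005, 0.017],
  [0.0005, -0.0005, 0.018],
  [0.0005, -0.0005, 0.018],
  [0, -0.0005, 0.01],
  [0, 0, 0.006],
  [0, 0, 0],
], yaw=[0.001, 0.001, 0.001, 0, 0, 0])

```text
time_s: 4.57
tcp_pos: [0.4788, -0.2451, 0.0168]
orientation: [2.665, 1.663, -0.0]
contact_force: [-0.4, -0.6, 0.7]
gripper_width: 0.393
finger_force: 0.0
```

Call:
play_rows([
  [0, 0, 0],
  [0, 0, 0],
  [0, 0, 0],
  [0, 0, 0],
  [0, 0, 0],
  [0, 0, 0],
], yaw=[0, 0, 0, 0, 0, 0], gripper=255)

```text
time_s: 5.07
tcp_pos: [0.4797, -0.2454, 0.0173]
orientation: [2.663, 1.662, 0.002]
contact_force: [1.2, -1.3, 1.7]
gripper_width: 0.087
finger_force: 30.0
```

Run:
```python
from plan import *
show()
```

```text
t 5.07 tcp [ 0.4797 -0.2454  0.0173] rv [2.663e+00 1.662e+00 2.000e-03] psi 1.1159 F [ 1.2 -1.3  1.7] w 0.087 g 30.0 j [ 0.82  0.32 -0.45  1.93  0.17  0.93 -0.17]
```

Run:
```python
from plan import *
plan([(.4797,-.2454,.137,1.1159,4),(.5228,-.0238,.137,1.73,8)],vmax=.035)
```

```text
{"linear": [[0.0, -0.0, -0.0299], [0.0, -0.0, -0.0299], [0.0, -0.0, -0.0299], [0.0, -0.0, -0.03], [0.0273, -0.0073, 0.0], [0.0277, -0.0052, 0.0], [0.0281, -0.0031, 0.0], [0.0282, -0.0009, 0.0], [0.0282, 0.0012, 0.0], [0.028, 0.0034, 0.0], [0.0277, 0.0055, 0.0], [0.0271, 0.0077, 0.0]], "yaw": [0.0, 0.0, 0.0, 0.0, -0.0768, -0.0768, -0.0767, -0.0768, -0.0767, -0.0768, -0.0767, -0.0768]}
12 end [ 0.52281958 -0.02383084  0.1370082 ] 1.730007999935787
```

Call:
play_rows([
  [0, 0, -0.03],
  [0, 0, -0.03],
  [0, 0, -0.03],
  [0, 0, -0.03],
  [0.0273, -0.0073, 0],
  [0.0277, -0.0052, 0],
  [0.028, -0.003, 0],
  [0.028, -0.001, 0],
  [0.028, 0.0012, 0],
  [0.028, 0.0034, 0],
  [0.0277, 0.0055, 0],
  [0.027, 0.0077, 0],
], yaw=[0, 0, 0, 0, -0.077, -0.077, -0.077, -0.077, -0.077, -0.077, -0.077, -0.075])

```text
time_s: 6.07
tcp_pos: [0.5201, -0.0225, 0.1354]
orientation: [-2.032, -2.393, 0.003]
contact_force: [0.9, 0.9, -3.9]
gripper_width: 0.09
finger_force: 30.0
```

Call:
play_rows([
  [0, 0, 0],
  [0, 0, 0],
  [0, 0, 0],
  [0, 0, 0],
  [0, 0, 0],
], yaw=[0, 0, 0, 0, 0])

```text
time_s: 6.48
tcp_pos: [0.521, -0.0254, 0.1361]
orientation: [-2.041, -2.388, 0.002]
contact_force: [-0.2, 0.2, -2.7]
gripper_width: 0.092
finger_force: 30.0
```

Run:
```python
from plan import *
from ov import *
show()
S={c:viewer.snapshot(c) for c in("side","top")}
for c in S:
    S[c]["color"]=np.mean([viewer.snapshot(c)["color"] for _ in range(3)],0).astype(np.uint8)
pickle.dump(S,open("S2.pkl","wb"))
st=sensors.read_state();a=psi(st);c=st["tcp_pos"]
th=a-np.pi/2;l=np.array([c[0]+.056*np.cos(th),c[1]+.056*np.sin(th),c[2]-.0173,th]);print("leaf",l)
v=np.array([.5787,-.0137,.0025,.1591]);dy=-1.2
it=[(l,boxl(-60,-13,-49,49,6),(0,0,255)),(l,boxl(-60,-52,-32,32,50),(0,0,255))]+[(l,ring(22*i-44+e,10),(0,200,0)) for i in range(5) for e in(-5,5)]
it+=[(v,ring(22*i-55+dy+e),(255,0,0)) for i in range(6) for e in(-5,5)]
cv2.imwrite("pics/g2.png",np.hstack([draw(S,"top",258,140,it,h=66),draw(S,"side",222,140,it,h=66)]))
```

```text
t 6.48 tcp [ 0.521  -0.0254  0.1361] rv [-2.041e+00 -2.388e+00  2.000e-03] psi 1.7272 F [-0.2  0.2 -2.7] w 0.092 g 30.0 j [ 0.64  0.17 -0.69  1.86  0.11  1.16  0.06]
leaf [ 0.57679408 -0.01515     0.11925775  0.15876892]
```

View pics/g2.png

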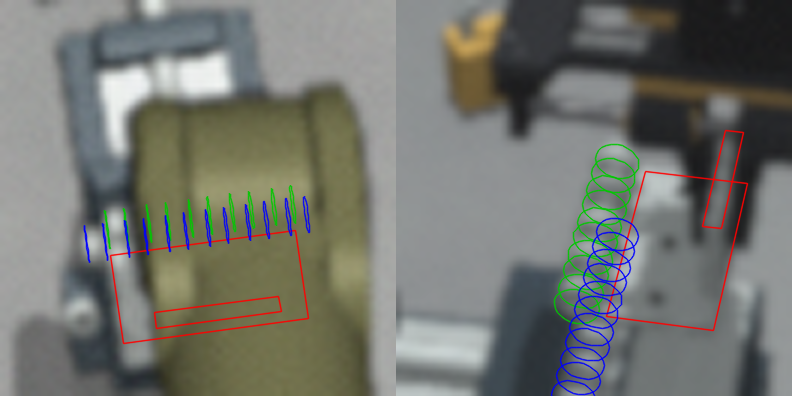

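Call:
play_rows([
  [0.0012, 0.0015, 0.01],
  [0, 0, 0.01],
  [0, 0, 0.01],
  [0, 0, 0.002],
  [0, 0, 0.002],
  [0, 0, 0.001],
  [0, 0, 0.001],
  [0, 0, 0],
  [0, 0, 0],
], yaw=[0, 0, 0, 0, 0, 0, 0, 0, 0])

```text
time_s: 7.63
tcp_pos: [0.5231, -0.0225, 0.1008]
orientation: [2.038, 2.39, 0.0]
contact_force: [-0.6, 1.2, -3.6]
gripper_width: 0.087
finger_force: 30.0
```

Call:
play_rows([
  [0, 0, 0.001],
  [0, 0, 0.001],
  [0, 0, 0.001],
  [0, 0, 0],
  [0, 0, 0],
], yaw=[0, 0, 0, 0, 0])

```text
time_s: 8.05
tcp_pos: [0.5227, -0.0225, 0.0974]
orientation: [-2.038, -2.391, 0.0]
contact_force: [-0.8, 0.2, -4.4]
gripper_width: 0.091
finger_force: 30.0
```

Call:
play_rows([
  [0, 0, 0.001],
  [0, 0, 0.001],
  [0, 0, 0.001],
  [0, 0, 0],
], yaw=[0, 0, 0, 0])

```text
time_s: 8.38
tcp_pos: [0.5226, -0.0225, 0.0942]
orientation: [-2.038, -2.39, 0.001]
contact_force: [-0.5, 0.4, -4.7]
gripper_width: 0.088
finger_force: 30.0
```

Call:
play_rows([
  [0, 0, 0.001],
  [0, 0, 0.001],
  [0, 0, 0.001],
  [0, 0, 0],
], yaw=[0, 0, 0, 0])

```text
time_s: 8.72
tcp_pos: [0.5226, -0.0224, 0.0913]
orientation: [-2.038, -2.391, 0.0]
contact_force: [-0.8, 0.7, -4.2]
gripper_width: 0.093
finger_force: 30.0
```

Call:
play_rows([
  [0, 0, 0.0012],
  [0, 0, 0.0012],
  [0, 0, 0.0012],
  [0, 0, 0],
], yaw=[0, 0, 0, 0])

```text
time_s: 9.05
tcp_pos: [0.5226, -0.0225, 0.0876]
orientation: [-2.038, -2.391, 0.001]
contact_force: [1.0, 0.3, -4.8]
gripper_width: 0.091
finger_force: 30.0
```

Call:
play_rows([
  [0, 0, 0.001],
  [0, 0, 0.001],
  [0, 0, 0.001],
  [0, 0, 0],
], yaw=[0, 0, 0, 0])

```text
time_s: 9.38
tcp_pos: [0.5226, -0.0225, 0.0847]
orientation: [-2.038, -2.391, 0.0]
contact_force: [-0.1, 0.2, -3.6]
gripper_width: 0.089
finger_force: 30.0
```

Call:
play_rows([
  [0, 0, 0.001],
  [0, 0, 0.001],
  [0, 0, 0.001],
  [0, 0, 0],
], yaw=[0, 0, 0, 0])

```text
time_s: 9.72
tcp_pos: [0.5226, -0.0225, 0.0817]
orientation: [-2.038, -2.391, 0.0]
contact_force: [-0.7, 0.3, -3.4]
gripper_width: 0.089
finger_force: 30.0
```

Call:
play_rows([
  [0, 0, 0.001],
  [0, 0, 0.001],
  [0, 0, 0],
], yaw=[0, 0, 0])

```text
time_s: 9.97
tcp_pos: [0.5226, -0.0225, 0.0797]
orientation: [-2.038, -2.391, 0.0]
contact_force: [-0.3, -0.0, -4.1]
gripper_width: 0.084
finger_force: 30.0
```

Call:
play_rows([
  [0, 0, 0.0005],
  [0, 0, 0.0005],
  [0, 0, 0.0003],
  [0, 0, 0],
], yaw=[0, 0, 0, 0])

```text
time_s: 10.3
tcp_pos: [0.5227, -0.0225, 0.0793]
orientation: [2.038, 2.391, -0.001]
contact_force: [-5.0, 0.7, 4.1]
gripper_width: 0.092
finger_force: 30.0
```

Contact comes at exactly the jaw height, so the leaf is meshed and flat. I'll release it and retreat upward.

Call:
play_rows([
  [0, 0, 0],
  [0, 0, 0],
  [0, 0, 0],
  [0, 0, -0.005],
  [0, 0, -0.015],
  [0, 0, -0.03],
  [0, 0, -0.035],
  [0, 0, -0.035],
  [0.038, 0, 0],
  [0.041, 0, 0],
  [0.041, 0, 0],
  [0.041, 0, 0],
], yaw=[0, 0, 0, 0, 0, 0, 0, 0, 0, 0, 0, 0], gripper=165)

```text
time_s: 11.3
tcp_pos: [0.4973, 0.1381, 0.1996]
orientation: [2.038, 2.388, 0.002]
contact_force: [1.0, 0.3, -0.2]
gripper_width: 0.351
finger_force: 0.0
```

Run:
```python
from plan import *
import pickle
show()
S=pickle.load(open("S.pkl","rb"))
print("seat tri",tri([(S["top"],[190.3,195.7]),(S["side"],[230.1,308.2])]))
print("mid",tri([(S["top"],[206.8,198.8]),(S["side"],[240.1,292.7])]))
# width profiles along the axis, to find head step and ends
for c,a,b in(("top",(180.5,195.5),(225.5,196.1)),("side",(225.2,323.2),(248.9,272.4))):
    g=cv2.cvtColor(S[c]["color"],cv2.COLOR_BGR2GRAY).astype(np.float32)
    A=np.array(a);B=np.array(b);d=(B-A)/np.linalg.norm(B-A);n=np.array([-d[1],d[0]])
    t=np.arange(-6,np.linalg.norm(B-A)+6);w=np.arange(-6,6.01,.5)
    M=A+t[:,None,None]*d+w[None,:,None]*n
    I=cv2.remap(g,M[...,0].astype(np.float32),M[...,1].astype(np.float32),1)
    D=np.clip(np.median(I[:4])-I-6,0,None);s=D.sum(1)
    print(c,np.round(s).astype(int).tolist())
    for k in range(0,len(t),6):
        if s[k]>100:
            px=A+t[k]*d+n*(D[k]*w).sum()/s[k];print(t[k],np.round(onz(S[c],px,.006),4))
```

```text
t 11.3 tcp [0.4973 0.1381 0.1996] rv [2.038e+00 2.388e+00 2.000e-03] psi 1.7287 F [ 1.   0.3 -0.2] w 0.351 g 0.0 j [ 0.47  0.1  -0.83  1.79  0.08  1.28 -0.23]
seat tri (array([0.52173815, 0.31733544, 0.01030391]), [array([-0.1, -0.3]), array([0.5, 0.1])])
mid (array([0.51498866, 0.26295303, 0.00447885]), [array([-0.2, -0.9]), array([1.2, 0.2])])
top [0, 0, 0, 0, 0, 33, 165, 262, 285, 264, 236, 219, 243, 322, 369, 320, 260, 239, 240, 261, 290, 305, 311, 321, 323, 330, 352, 371, 375, 381, 390, 396, 404, 414, 406, 392, 389, 387, 385, 382, 379, 373, 356, 314, 278, 267, 266, 266, 286, 310, 272, 152, 38, 2, 6, 12, 20, 25]
0.0 [0.5202 0.3506 0.006 ]
6.0 [0.5199 0.3305 0.006 ]
12.0 [0.5222 0.3104 0.006 ]
18.0 [0.5218 0.2903 0.006 ]
24.0 [0.5213 0.2702 0.006 ]
30.0 [0.5214 0.25   0.006 ]
36.0 [0.5224 0.2299 0.006 ]
42.0 [0.5215 0.2098 0.006 ]
side [0, 0, 0, 0, 0, 0, 59, 351, 722, 929, 895, 769, 728, 744, 746, 749, 757, 745, 708, 609, 506, 483, 477, 474, 481, 482, 507, 503, 471, 477, 465, 471, 491, 519, 535, 513, 491, 494, 494, 502, 501, 504, 507, 504, 515, 501, 477, 487, 491, 500, 486, 510, 529, 534, 534, 507, 488, 492, 474, 442, 386, 258, 100, 20, 7, 14, 20, 17, 22]
6.0 [0.5195 0.3419 0.006 ]
12.0 [0.52   0.3256 0.006 ]
18.0 [0.5194 0.3091 0.006 ]
24.0 [0.5199 0.2923 0.006 ]
30.0 [0.519  0.2754 0.006 ]
36.0 [0.5183 0.2582 0.006 ]
42.0 [0.5187 0.2405 0.006 ]
48.0 [0.5186 0.2225 0.006 ]
54.0 [0.5191 0.2042 0.006 ]
```

Run:
```python
from plan import *
plan([(.52,.338,.07,1.571,6),(.52,.338,.0028,1.571,5)])
```

```text
{"linear": [[0.0323, 0.009, 0.0216], [0.0325, 0.0081, 0.0216], [0.0327, 0.0073, 0.0216], [0.0329, 0.0064, 0.0216], [0.0331, 0.0055, 0.0216], [0.0333, 0.0046, 0.0216], [-0.0, 0.0, 0.0134], [-0.0, 0.0, 0.0134], [-0.0, 0.0, 0.0135], [-0.0, 0.0, 0.0134], [-0.0, 0.0, 0.0135]], "yaw": [0.0263, 0.0263, 0.0263, 0.0263, 0.0262, 0.0263, -0.0, -0.0, -0.0, -0.0, -0.0]}
11 end [0.51995474 0.33802982 0.00275861] 1.5709649836512727
```

Call:
play_rows([
  [0.0323, 0.009, 0.022],
  [0.0325, 0.008, 0.022],
  [0.0327, 0.0073, 0.022],
  [0.033, 0.0064, 0.022],
  [0.033, 0.0055, 0.022],
  [0.033, 0.0046, 0.02],
  [0, 0, 0.015],
  [0, 0, 0],
  [0, 0, 0],
  [0, 0, 0],
], yaw=[0.0263, 0.0263, 0.0263, 0.0263, 0.0263, 0.0263, 0, 0, 0, 0], gripper=110)

```text
time_s: 12.13
tcp_pos: [0.5208, 0.335, 0.0546]
orientation: [2.221, 2.22, 0.001]
contact_force: [0.8, -0.2, 0.1]
gripper_width: 0.568
finger_force: 0.0
```

Run:
```python
from plan import *
from ov import *
show()
S={c:viewer.snapshot(c) for c in("side","top")}
st=sensors.read_state();a=psi(st);c=st["tcp_pos"]
p=np.array([.52,.322,.007,-np.pi/2])
it=[(p,boxl(-28,0,-7,7,7),(0,0,255)),(p,boxl(0,124,-5,5,3),(0,0,255))]
v=np.array([.5787,-.0137,.0,.1591]);dy=0
l=v+[0.0,0,.062,0]
it2=[(l,boxl(-60,-13,-49,49,6),(0,0,255)),(l,boxl(-60,-52,-32,32,50),(0,0,255))]+[(v,boxl(-70,-4,-50,50,62),(0,200,255))]
for w in(-.025,.025):
    q=c+w*np.array([np.sin(a),-np.cos(a),0]);it.append((np.zeros(4),[q,q+[0,0,.03]],(0,255,0)))
cv2.imwrite("pics/g3.png",np.vstack([np.hstack([draw(S,"top",258,150,it2),draw(S,"side",222,165,it2)]),np.hstack([draw(S,"top",170,165,it),draw(S,"side",210,268,it,h=58)[:300]])]))
plan([(.52,.338,.0028,1.571,5)])
```

```text
t 12.13 tcp [0.5208 0.335  0.0546] rv [2.221e+00 2.220e+00 1.000e-03] psi 1.5702 F [ 0.8 -0.2  0.1] w 0.568 g 0.0 j [ 0.01  0.51 -0.79  1.69  0.4   1.11 -0.91]
{"linear": [[0.0006, -0.0003, 0.0105], [0.0006, -0.0002, 0.0105], [0.0006, -0.0003, 0.0105], [0.0006, -0.0002, 0.0105], [0.0006, -0.0003, 0.0105]], "yaw": [-0.0003, -0.0003, -0.0003, -0.0003, -0.0003]}
5 end [0.51998583 0.3379536  0.00275112] 1.5710386035388193
```

View pics/g3.png

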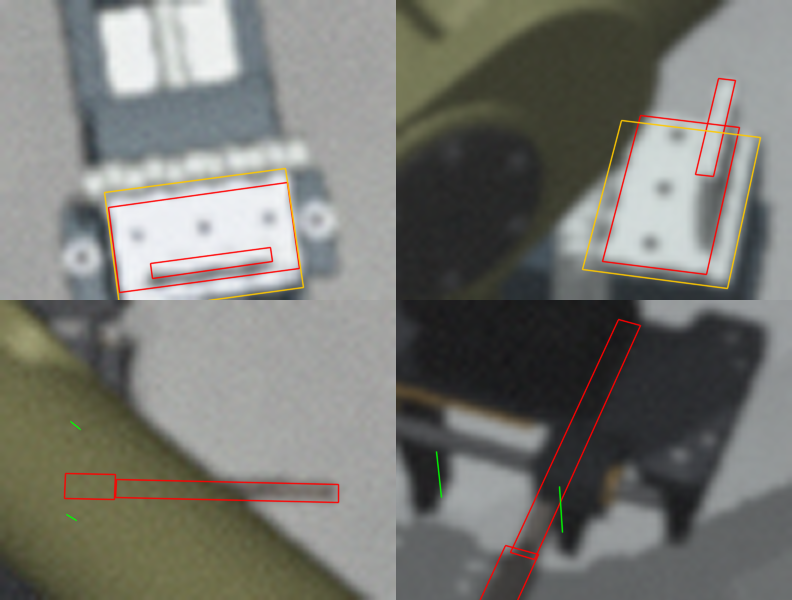

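The leaf lies flat and all its knuckles are interleaved. The fingers straddle the pin head, so I'll descend and grip.

Call:
play_rows([
  [0.0015, -0.0006, 0.014],
  [0.0015, 0, 0.014],
  [0, 0, 0.012],
  [0, 0, 0.008],
  [0, 0, 0.0035],
  [0, 0, 0],
  [0, 0, 0],
], yaw=[0, 0, 0, 0, 0, 0, 0])

```text
time_s: 12.82
tcp_pos: [0.5188, 0.3392, 0.0015]
orientation: [-2.22, -2.223, 0.001]
contact_force: [0.1, -0.8, -1.3]
gripper_width: 0.566
finger_force: 0.0
```

Call:
play_rows([
  [0, 0, 0],
  [0, 0, 0],
  [0, 0, 0],
  [0, 0, 0],
  [0, 0, 0],
  [0, 0, 0],
  [0, 0, 0],
], yaw=[0, 0, 0, 0, 0, 0, 0], gripper=255)

```text
time_s: 13.4
tcp_pos: [0.5192, 0.3392, 0.0021]
orientation: [2.22, 2.223, 0.0]
contact_force: [0.3, -0.0, -0.2]
gripper_width: 0.155
finger_force: 30.0
```

Run:
```python
from plan import *
plan([(.5192,.3392,.069,1.571,3),(.5427,.2055,.069,1.73,6)])
```

```text
{"linear": [[0.0, 0.0, -0.0223], [0.0, 0.0, -0.0223], [0.0, 0.0, -0.0223], [-0.0223, 0.0039, 0.0], [-0.0224, 0.0033, 0.0], [-0.0224, 0.0027, 0.0], [-0.0225, 0.0022, 0.0], [-0.0226, 0.0016, 0.0], [-0.0226, 0.0009, 0.0]], "yaw": [0.0003, 0.0003, 0.0004, -0.0265, -0.0265, -0.0265, -0.0265, -0.0265, -0.0265]}
9 end [0.54269164 0.20550858 0.06904208] 1.7299846405469266
```

Call:
play_rows([
  [0, 0, -0.022],
  [0, 0, -0.0225],
  [0, 0, -0.0225],
  [-0.0223, 0.0039, 0],
  [-0.0224, 0.0033, 0],
  [-0.0224, 0.0027, 0],
  [-0.0225, 0.0022, 0],
  [-0.0226, 0.0016, 0],
  [-0.0226, 0.001, 0],
  [0, 0, 0],
  [0, 0, 0],
  [0, 0, 0],
], yaw=[0, 0, 0, -0.0265, -0.0265, -0.0265, -0.0265, -0.0265, -0.0265, 0, 0, 0])

```text
time_s: 14.4
tcp_pos: [0.5425, 0.2061, 0.0691]
orientation: [-2.036, -2.391, -0.0]
contact_force: [0.1, 0.5, -1.0]
gripper_width: 0.162
finger_force: 30.0
```

Run:
```python
from plan import *
from ov import *
show()
S={c:viewer.snapshot(c) for c in("side","top")}
for c in S:S[c]["color"]=np.mean([viewer.snapshot(c)["color"] for _ in range(3)],0).astype(np.uint8)
st=sensors.read_state();a=psi(st);c=st["tcp_pos"]
h=.017;d=np.array([-np.cos(a),-np.sin(a),0])
n=np.array([np.sin(a),-np.cos(a),0]);ax=c+[0,0,.0049]
print("nose est",ax+d*(h+.124)-[0,0,.002])
line=[ax+d*(h+.0),ax+d*(h+.124)-[0,0,.0021]]
Z=np.zeros(4);v=np.array([.5778,-.0137,0,.159])
it=[(Z,[p+n*w for p in line],(0,0,255)) for w in(-.005,.005)]+[(v,ring(60),(255,0,0)),(v,ring(50),(255,0,0)),(v,[np.array((0,-.06,.072)),np.array((0,.06,.072))],(0,255,0))]
k=6
cv2.imwrite("pics/g4.png",np.hstack([draw(S,"top",220,150,it,w=66,h=70,k=6),draw(S,"side",214,190,it,w=66,h=70,k=6)]))
```

```text
t 14.4 tcp [0.5425 0.2061 0.0691] rv [-2.036 -2.391 -0.   ] psi 1.7308 F [ 0.1  0.5 -1. ] w 0.162 g 30.0 j [ 0.28  0.42 -0.83  1.78  0.35  1.09 -0.51]
nose est [0.56524931 0.06689467 0.07199847]
```

View pics/g4.png

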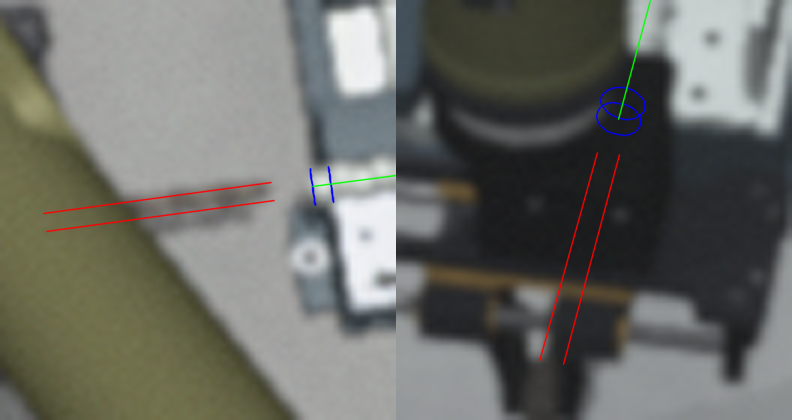

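Call:
play_rows([
  [-0.006, 0, 0],
  [-0.006, 0, 0],
  [-0.005, 0, 0],
  [-0.003, 0, 0],
  [-0.001, 0, 0],
  [-0.001, 0, 0],
  [0, 0, 0],
], yaw=[0, 0, 0, 0, 0, 0, 0])

```text
time_s: 15.38
tcp_pos: [0.5464, 0.1835, 0.0691]
orientation: [2.037, 2.392, -0.0]
contact_force: [0.1, -0.5, -1.2]
gripper_width: 0.156
finger_force: 30.0
```

Call:
play_rows([
  [-0.001, 0, 0],
  [-0.001, 0, 0],
  [0, 0, 0],
], yaw=[0, 0, 0])

```text
time_s: 15.63
tcp_pos: [0.5467, 0.1818, 0.0691]
orientation: [2.036, 2.392, -0.0]
contact_force: [-0.4, -0.3, -2.3]
gripper_width: 0.158
finger_force: 30.0
```

Call:
play_rows([
  [-0.0015, 0, 0],
  [-0.0015, 0, 0],
  [0, 0, 0],
], yaw=[0, 0, 0])

```text
time_s: 15.88
tcp_pos: [0.5469, 0.1786, 0.069]
orientation: [-2.037, -2.391, 0.001]
contact_force: [-0.5, 0.2, -1.8]
gripper_width: 0.159
finger_force: 30.0
```

Call:
play_rows([
  [-0.0015, 0, 0],
  [-0.0015, 0, 0],
  [0, 0, 0],
], yaw=[0, 0, 0])

```text
time_s: 16.13
tcp_pos: [0.5473, 0.1757, 0.069]
orientation: [-2.037, -2.391, 0.001]
contact_force: [-2.0, 0.8, -0.6]
gripper_width: 0.158
finger_force: 30.0
```

Call:
play_rows([
  [-0.0015, 0, 0],
  [-0.0015, 0, 0],
  [-0.0015, 0, 0.0001],
  [-0.0015, 0, 0],
  [0, 0, 0],
], yaw=[0, 0, 0, 0, 0])

```text
time_s: 16.55
tcp_pos: [0.5484, 0.1693, 0.0689]
orientation: [-2.037, -2.391, 0.001]
contact_force: [-1.9, 0.3, -0.9]
gripper_width: 0.162
finger_force: 30.1
```

Call:
play_rows([
  [-0.0015, 0, 0],
  [-0.0015, 0, 0],
  [0, 0, 0],
], yaw=[0, 0, 0])

```text
time_s: 16.8
tcp_pos: [0.5489, 0.1666, 0.0689]
orientation: [-2.037, -2.392, 0.001]
contact_force: [-2.5, 1.0, -1.6]
gripper_width: 0.155
finger_force: 30.1
```

Call:
play_rows([
  [-0.002, -0.0002, 0],
  [-0.002, 0, 0.0001],
  [-0.002, 0, 0],
  [-0.002, 0, 0.0001],
  [0, 0, 0],
], yaw=[0, 0, 0, 0, 0])

```text
time_s: 17.22
tcp_pos: [0.5501, 0.1588, 0.0687]
orientation: [-2.037, -2.392, 0.0]
contact_force: [-3.5, 2.0, -0.5]
gripper_width: 0.159
finger_force: 30.1
```

Call:
play_rows([
  [-0.002, 0, 0],
  [-0.002, 0, 0.0001],
  [-0.002, 0, 0],
  [-0.002, 0, 0.0001],
  [0, 0, 0],
], yaw=[0, 0, 0, 0, 0])

```text
time_s: 17.63
tcp_pos: [0.5514, 0.1505, 0.0685]
orientation: [2.037, 2.391, -0.001]
contact_force: [-3.9, 2.5, -0.8]
gripper_width: 0.158
finger_force: 30.1
```

Call:
play_rows([
  [-0.002, -0.0003, 0],
  [-0.002, -0.0003, 0.0001],
  [-0.002, 0, 0],
  [-0.002, 0, 0.0001],
  [0, 0, 0],
], yaw=[0, 0, 0, 0, 0])

```text
time_s: 18.05
tcp_pos: [0.5523, 0.1423, 0.0684]
orientation: [2.037, 2.391, -0.001]
contact_force: [-2.3, 1.8, 0.3]
gripper_width: 0.157
finger_force: 30.1
```

Run:
```python
from plan import *
show();print(sensors.read_state()["ft_torque"])
```

```text
t 18.05 tcp [0.5523 0.1423 0.0684] rv [ 2.037e+00  2.391e+00 -1.000e-03] psi 1.7303 F [-2.3  1.8  0.3] w 0.157 g 30.1 j [ 0.39  0.4  -0.82  1.8   0.33  1.08 -0.39]
[ 0.34584219  0.5156502  -0.22105355]
```

Call:
play_rows([
  [-0.002, 0, 0],
  [-0.002, 0, 0.0001],
  [-0.002, 0, 0],
  [-0.002, 0, 0.0001],
  [-0.002, 0, 0],
  [-0.002, 0, 0.0001],
  [0, 0, 0],
], yaw=[0.003, 0, 0, 0, 0, 0, 0])

```text
time_s: 18.63
tcp_pos: [0.554, 0.1308, 0.0681]
orientation: [2.04, 2.389, -0.001]
contact_force: [-3.3, 4.2, 0.4]
gripper_width: 0.16
finger_force: 30.0
```

Call:
play_rows([
  [-0.002, 0, 0],
  [-0.002, 0, 0],
  [-0.002, 0, 0],
  [-0.002, 0, 0.0001],
  [0, 0, 0],
], yaw=[0, 0, 0, 0, 0])

```text
time_s: 19.05
tcp_pos: [0.5552, 0.123, 0.0679]
orientation: [2.04, 2.389, -0.001]
contact_force: [-2.6, 1.9, -0.4]
gripper_width: 0.152
finger_force: 30.0
```

Call:
play_rows([
  [-0.0025, -0.0002, 0],
  [-0.0025, 0, 0.0001],
  [-0.0025, 0, 0],
  [-0.0025, 0, 0.0001],
  [-0.0025, 0, 0],
  [-0.0025, 0, 0.0001],
  [0, 0, 0],
], yaw=[0.001, 0, 0, 0, 0, 0, 0])

```text
time_s: 19.63
tcp_pos: [0.5571, 0.1086, 0.0677]
orientation: [-2.041, -2.388, 0.001]
contact_force: [-3.6, 2.8, 0.2]
gripper_width: 0.162
finger_force: 30.0
```

Call:
play_rows([
  [-0.0025, 0, 0],
  [-0.0025, 0, 0.0001],
  [-0.0025, 0, 0],
  [-0.0025, 0, 0.0001],
  [0, 0, 0],
], yaw=[0, 0, 0, 0, 0])

```text
time_s: 20.05
tcp_pos: [0.5587, 0.0985, 0.0675]
orientation: [-2.041, -2.388, 0.001]
contact_force: [-3.2, 3.6, 0.6]
gripper_width: 0.159
finger_force: 30.0
```

Call:
play_rows([
  [-0.0025, -0.0003, 0],
  [-0.0025, 0, 0.0001],
  [-0.0025, 0, 0],
  [-0.0025, 0, 0.0001],
  [0, 0, 0],
], yaw=[0.001, 0, 0, 0, 0])

```text
time_s: 20.47
tcp_pos: [0.5602, 0.0883, 0.0674]
orientation: [2.042, 2.387, -0.001]
contact_force: [-2.9, 3.7, 0.2]
gripper_width: 0.16
finger_force: 30.0
```

Call:
play_rows([
  [-0.0025, 0, 0],
  [-0.0025, 0, 0],
  [-0.0025, 0, 0],
  [-0.0025, 0, 0.0001],
  [0, 0, 0],
], yaw=[0, 0, 0, 0, 0])

```text
time_s: 20.88
tcp_pos: [0.5617, 0.0784, 0.0673]
orientation: [2.042, 2.387, -0.001]
contact_force: [-3.8, 2.2, -0.0]
gripper_width: 0.155
finger_force: 30.0
```

Call:
play_rows([
  [-0.0025, -0.0002, 0],
  [-0.0025, 0, 0.0001],
  [-0.0025, 0, 0],
  [-0.0015, 0, 0.0001],
  [0, 0, 0],
], yaw=[0, 0, 0, 0, 0])

```text
time_s: 21.3
tcp_pos: [0.5631, 0.0692, 0.0671]
orientation: [2.043, 2.386, -0.001]
contact_force: [-2.9, 2.1, 1.1]
gripper_width: 0.156
finger_force: 30.0
```

Call:
play_rows([
  [-0.001, 0, 0],
  [-0.001, 0, 0],
  [-0.001, 0, 0],
  [0, 0, 0],
], yaw=[0, 0, 0, 0])

```text
time_s: 21.63
tcp_pos: [0.5635, 0.0668, 0.0671]
orientation: [2.042, 2.387, -0.0]
contact_force: [-2.4, 3.4, 0.9]
gripper_width: 0.153
finger_force: 30.0
```

Call:
play_rows([
  [-0.001, 0, 0],
  [-0.0005, 0, 0],
  [0, 0, 0],
], yaw=[0, 0, 0])

```text
time_s: 21.88
tcp_pos: [0.5637, 0.0654, 0.0671]
orientation: [2.042, 2.387, -0.0]
contact_force: [-2.4, 3.0, 1.0]
gripper_width: 0.158
finger_force: 30.0
```

Call:
play_rows([
  [-0.0005, 0, 0],
  [-0.0005, 0, 0],
  [0, 0, 0],
], yaw=[0, 0, 0])

```text
time_s: 22.13
tcp_pos: [0.5639, 0.0644, 0.0671]
orientation: [2.043, 2.387, -0.0]
contact_force: [-2.3, 3.6, 1.0]
gripper_width: 0.156
finger_force: 30.0
```

Call:
play_rows([
  [-0.0005, 0, 0],
  [-0.0005, 0, 0],
  [-0.0005, 0, 0],
  [0, 0, 0],
], yaw=[0, 0, 0, 0])

```text
time_s: 22.47
tcp_pos: [0.5641, 0.0629, 0.067]
orientation: [2.043, 2.387, -0.0]
contact_force: [-3.2, 3.3, 0.9]
gripper_width: 0.158
finger_force: 30.0
```

Call:
play_rows([
  [-0.0005, 0, 0],
  [-0.0005, 0, 0],
  [0, 0, 0],
], yaw=[0, 0, 0])

```text
time_s: 22.72
tcp_pos: [0.5643, 0.0619, 0.0671]
orientation: [2.042, 2.387, -0.0]
contact_force: [-2.1, 2.3, 0.8]
gripper_width: 0.15
finger_force: 30.0
```

Call:
play_rows([
  [-0.0005, 0, 0],
  [-0.0005, 0, 0],
  [0, 0, 0],
], yaw=[0, 0, 0])

```text
time_s: 22.97
tcp_pos: [0.5644, 0.0609, 0.0671]
orientation: [2.042, 2.387, -0.0]
contact_force: [-2.6, 3.4, -0.2]
gripper_width: 0.158
finger_force: 30.0
```

Call:
play_rows([
  [-0.0005, 0, 0],
  [-0.0005, 0, 0],
  [0, 0, 0],
], yaw=[0, 0, 0])

```text
time_s: 23.22
tcp_pos: [0.5645, 0.0602, 0.067]
orientation: [2.042, 2.387, 0.0]
contact_force: [-3.1, 3.9, 0.6]
gripper_width: 0.158
finger_force: 30.0
```

Call:
play_rows([
  [-0.0005, 0, 0],
  [-0.0005, 0, 0],
  [0, 0, 0],
], yaw=[0, 0, 0])

```text
time_s: 23.47
tcp_pos: [0.5645, 0.0602, 0.0671]
orientation: [-2.041, -2.387, -0.002]
contact_force: [-2.9, 5.4, 0.7]
gripper_width: 0.158
finger_force: 30.0
```

Run:
```python
from plan import *
from ov import *
show()
S={c:viewer.snapshot(c) for c in("side","top")}
for c in S:S[c]["color"]=np.mean([viewer.snapshot(c)["color"] for _ in range(3)],0).astype(np.uint8)
v=np.array([.5778,-.0137,0,.159])
it=[(v,ring(60),(255,0,0)),(v,ring(-60),(255,0,0))]
cv2.imwrite("pics/g5.png",np.hstack([draw(S,"top",254,150,it),draw(S,"side",218,165,it)]))
```

```text
t 23.47 tcp [0.5645 0.0602 0.0671] rv [-2.041e+00 -2.387e+00 -2.000e-03] psi 1.7266 F [-2.9  5.4  0.7] w 0.158 g 30.0 j [ 0.52  0.39 -0.8   1.81  0.31  1.07 -0.23]
```

View pics/g5.png

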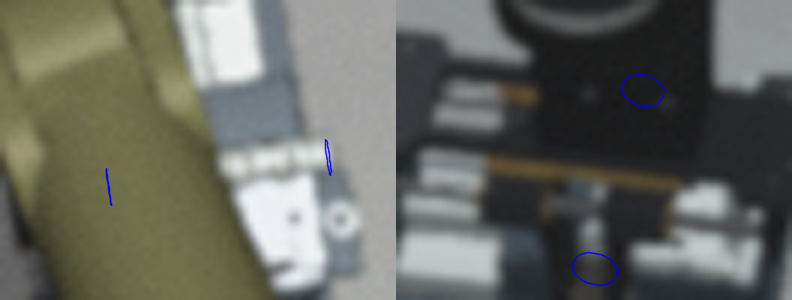

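Call:
play_rows([
  [-0.0005, 0, 0],
  [-0.0005, 0, 0],
  [0, 0, 0],
], yaw=[0, 0, 0])

```text
time_s: 24.12
tcp_pos: [0.5645, 0.0601, 0.0671]
orientation: [-2.04, -2.387, -0.003]
contact_force: [-1.7, 5.8, 0.1]
gripper_width: 0.159
finger_force: 30.0
```

Call:
play_rows([
  [-0.0005, 0, 0],
  [-0.0005, 0, 0],
  [0, 0, 0],
  [0, 0, 0],
], yaw=[0, 0, 0, 0])

```text
time_s: 24.45
tcp_pos: [0.5645, 0.0601, 0.0671]
orientation: [-2.039, -2.387, -0.004]
contact_force: [-2.8, 8.2, 0.8]
gripper_width: 0.159
finger_force: 30.0
```

The pin has stopped hard at the predicted seat distance with only 8 N. I'll relieve the push, open and lift away.

Call:
play_rows([
  [0.001, 0, 0],
  [0.001, 0, 0],
  [0, 0, 0],
], yaw=[0, 0, 0])

```text
time_s: 24.7
tcp_pos: [0.5645, 0.0601, 0.0671]
orientation: [-2.041, -2.387, -0.001]
contact_force: [-2.6, 5.1, 1.7]
gripper_width: 0.157
finger_force: 30.0
```

Call:
play_rows([
  [0, 0, 0],
  [0, 0, 0],
  [0, 0, 0],
  [0, 0, 0],
  [0, 0, -0.005],
  [0, 0, -0.015],
  [0, 0, -0.03],
  [0, 0, -0.035],
  [0.03, 0, -0.025],
  [0.04, 0, 0],
  [0.04, 0, 0],
  [0.04, 0, 0],
], yaw=[0, 0, 0, 0, 0, 0, 0, 0, 0, 0, 0, 0], gripper=150)

```text
time_s: 25.7
tcp_pos: [0.5419, 0.2081, 0.1784]
orientation: [2.044, 2.383, 0.002]
contact_force: [-0.0, 0.6, -0.7]
gripper_width: 0.411
finger_force: 0.0
```

Call:
play_rows([
  [0.04, -0.01, 0],
  [0.04, -0.01, 0],
  [0.04, -0.01, 0],
  [0.03, 0, 0],
  [0, 0, 0],
  [0, 0, 0],
], yaw=[0, 0, 0, 0, 0, 0])

```text
time_s: 26.2
tcp_pos: [0.4874, 0.3532, 0.1775]
orientation: [-2.037, -2.391, -0.001]
contact_force: [-0.2, -0.7, 0.2]
gripper_width: 0.408
finger_force: 0.0
```

Run:
```python
from plan import *
from ov import *
show()
S={c:viewer.snapshot(c) for c in("side","top")}
for c in S:S[c]["color"]=np.mean([viewer.snapshot(c)["color"] for _ in range(3)],0).astype(np.uint8)
v=np.array([.5778,-.0137,0,.159])
b=boxl(-7,7,60,88,79)
A=[draw(S,"top",250,150,[]),draw(S,"side",214,165,[])]
it=[(v,ring(60),(255,0,0)),(v,ring(-60),(255,0,0)),(v,b,(0,0,255)),(v,[np.array((0,-.06,.072)),np.array((0,-.064,.072))],(0,255,0))]
cv2.imwrite("pics/g6.png",np.vstack([np.hstack(A),np.hstack([draw(S,"top",250,150,it),draw(S,"side",214,165,it)])]))
```

```text
t 26.2 tcp [0.4874 0.3532 0.1775] rv [-2.037e+00 -2.391e+00 -1.000e-03] psi 1.7307 F [-0.2 -0.7  0.2] w 0.408 g 0.0 j [ 0.08  0.39 -0.94  1.61  0.32  1.31 -0.75]
```

View pics/g6.png

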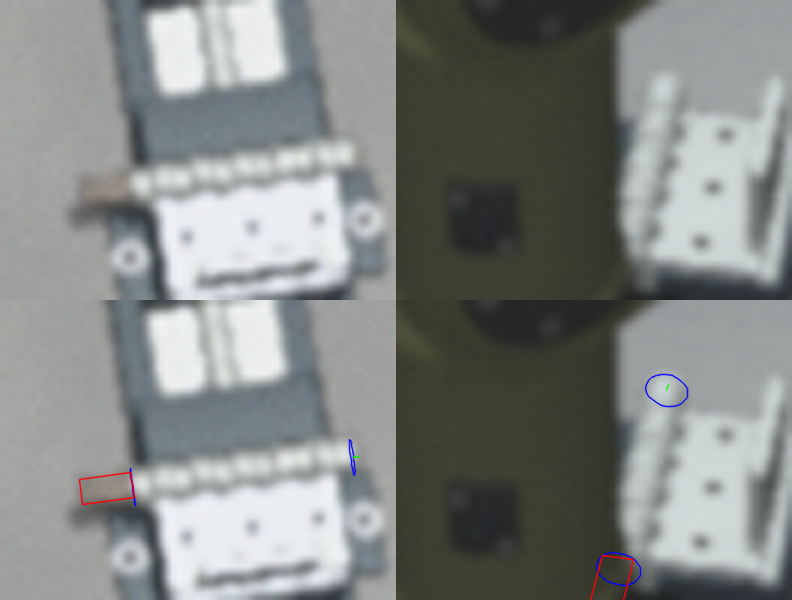

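The head sits against the end knuckle at (132,187) in the top panel, and the barrel is continuous with the leaf flat on the jaws. I'm handing the job in.

```bash
python3 -c "
from bench import workorder;print(workorder.job_done())"
```

```text
the job is handed in; nothing more can be done
None
```

The hinge is together and handed in at about 26 s: the leaf lies meshed and flat on the jaws, and the pin is pushed through until its head stopped against the end knuckle, with no force reading above about 9 N; I viewed 11 pictures, one over the limit of 10.

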